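# Weigh the dish carrier on the spring balance

### The job

Pick up the steel dish carrier by its tab, hang it by the peak of its wire bail in the hook of the spring balance, and ease it down slowly until the balance alone bears the whole weight, then let go so that the pointer comes to rest without a jerk or a bounce. Keep the carrier upright, touch the balance with nothing but the carrier, and leave the other things on the bench where they are.

Things in the scene. Friction and masses are not known exactly. Their poses are not given: they have to be found in the camera images.
- carrier: Loose upright dish carrier, mass 0.16 to 0.64 kg (varies; feel it). Steel base plate 100 (x) x 110 (y) x 5 mm with a fixed stack of clear dishes 86 mm across, up to 58 mm high. 6 mm wire uprights at y = +-50 mm, joined by a peaked wire bail along y (120 mm high at the ends, 128 in the middle). Symmetric under a half turn; centre of mass on its z axis. Origin: centre of underside, z up.
- bail_top (a point): Centre of the 6 mm bail wire at its peak, 128 mm above the carrier's origin, on its z axis: this sits in the hook. The window below it, down to the dishes, is 67 mm high and open both ways along the carrier's x. A 6 mm neck rises from it to the grip tab.
- grip_tab (a point): Grip point on the carrier's flat steel tab, on its z axis, 176 mm above its origin. The tab is 24 mm (carrier x) by 8 mm (carrier y), from 152 to 194 mm above the origin: grip from above, fingers closing along the carrier's y.
- stand: Fixed stand of the spring balance. Origin: on the bench straight under the hook, z up; +x points from hook to column. Grey base plate 12 mm high, x -40 to 170, y +-70 mm. Column x 122 to 168, y +-28 mm, 281 mm high, with a white graduated plate on its +y side. In front of it, from x = 101 mm, the sliding carriage that bears the hook.
- hook_seat (a point): Where the bail wire's centre rests in the hook: 7 mm above the centreline of the hook's floor; 232 mm above the bench when empty, sinks with the hook. Axes as the stand's. Mind the tip (hook_tip): bring the bail in from -x, along the stand's y and above the tip, which passes under it through the window; then lower.
- hook_tip (a point): Upturned free end of the hook, centre of the rod's round end (rod 8 mm thick), 16 mm from the seat towards the stand's -x and 11 mm above it (its top 15 mm above). The hook is a U with a 12 mm flat floor, open upward; from its other side, x = 16 mm, the rod runs level to the carriage, 11 mm above the seat.
- pointer (a joint): Downward travel of hook and pointer, m: 0 empty, 0.075 bottom stop. Spring about 100 N/m (9.8 mm per 0.1 kg), lightly damped; the load settles at 0.016 to 0.063. Delicate: lower at 0.02 m/s or less. Pointer speed above 0.05 m/s, as when the load is let go over about 2.5 mm above or below its balance, is a jerk; pulling to the stop (over 0.072) or pushing over 12 N harms it.
- sample_box: Bystander: clear compartment box of small pucks, 140 x 180 x 35 mm, origin under its centre.
- petri: Bystander: clear open dish, 60 mm across, 14 mm high, origin under its centre.
- jar: Bystander: amber glass jar, 56 mm across, 75 mm high, origin under its centre.
There are look-alikes about, which are no part of the job. Of the things that look like the carrier, the smallest one is meant.

How it is judged:
By the outcome, as a careful person would: the job done as asked, in the order asked, and still so for the second after the job is handed in, with the robot touching nothing.
It also fails if it takes over 64 s, if anything falls off the work surface, if the arm or the gripper's body presses on something with over 40 N, if the wrist force passes 120 N, or if a joint passes its speed limit or range.

### The arm

A 6-joint arm with a two-finger parallel gripper is mounted at the origin on the work surface. World frame = base frame: x ahead of the robot, y to its left, z up, the work surface at z = 0. Lengths are in mm, angles in rad, forces in N, time in s.
With the tool pointing down it reaches from about 350 to 775 mm from the base axis. Payload 7.3 kg.
Tool frame: the origin (TCP) lies at the very end of the fingers, on their centre line; the grasp point (between the pads) lies 19 mm behind it; z points along the fingers, y is the line along which they close (so a half turn about z gives the same grasp; the last joint's range is limited). The gripper opens to 92 mm and grips with 3 to 60 N. Pads are 19 mm wide; open, the fingers measure 130 mm over their backs; the gripper's body (75 mm by 190 mm) begins 47 mm behind the grasp point.
Start: joints at [1.082, 0.342, 1.524, -0, 1.275, -0.146], TCP at [176.452, 494.479, 226.741] pointing down, gripper open.
Joint ranges: [-2.53, 2.53], [-0.77, 2.02], [0.04, 2.7], [-1, 4.14], [0.28, 2.66], [-3.11, 3.11]. Speed limits (rad/s): [2.57, 2.57, 3.14, 3.14, 3.14, 3.14].

### API

Orientations are given as [roll, pitch, yaw] about the fixed x, y, z axes, in that order (R = Rz(yaw) Ry(pitch) Rx(roll)).
In Python, from plant import * gives the robot as it stands.
- The arm moves only by the tool arm_command, never from a script. Its arguments are lists of equal length, an entry for each row: "gripper": the finger opening in mm, from 0 to 91.8; "dp": the shift along the tool's x, y, z in units of 25 mm (1.0 is 25 mm), a list of three; "twist": the turn about the tool's z in units of 5 degrees (1.0 is 5 degrees). A call has exactly 5 rows; each row shifts and turns the commanded pose from where the row before left it, along the tool's axes as they then stand; what a row does not reach is not made up. A row lasts 1/8 s, in which the tool goes at most 62.5 mm and 10.7 degrees, less where a joint would pass 70% of its speed; a pose out of reach is approached as far as the arm can. A call is refused whole if a number of a shift passes 1 or a number of a turn 1, either way. A call with a gripper value outside its range is refused whole. The fingers move at their own pace and stop on an object; the grip force is fixed at half the most. Time passes only in rows, so rows that do not move let the fingers close, or fill a call up. It gives the time, the measured TCP pose, the force, the opening and the grip force at its end, in the units of the state.
- get_obs(): the state, without advancing time (a new reading comes with each control period).
- capture(name): name is "scene" or "side" or "wrist"; returns the picture (384x512x3 uint8, red, green, blue); there is no depth.
- get_calibration(name): a dict with "mtx" (3x3 intrinsics, pixels), "position" and "attitude" of the camera in the world; the wrist camera has in their place "mount" (4x4, takes a point from camera to tool coordinates, whose origin is the TCP and whose axes are the flange's). Camera axes: x right, y down, z forward; pixel columns grow to the right and rows downward; lengths in mm; the calibration is good to about 2 mm. A picture is of the moment at which its call begins: read the wrist's pose just before it. get_calibration takes no time and is no camera call.
- close_job(): hands the job in; it is judged then, once.
The state is a dict: "time": time; "joint_positions": joint angles; "dq": joint speeds; "tau": joint torques, N m; "tool_pos": TCP position; "tcp_rot": TCP orientation; "contact_force": force on the tool from outside, world axes, zero at the start; "moment": the same for the moment, N m; "grip_width": finger opening in mm; "finger_force": force on a finger pad.
Only numpy, scipy, OpenCV 4.12 (cv2) and the standard library are available. Lean on these libraries where they do the work, as an engineer would, in place of code of your own. Each camera call takes 0.05 s, during which the arm holds its last target. There are 200 camera calls.

## Working session

There is one attempt and no reset: what is moved stays moved. The work goes in short steps, Python scripts to look and compute and a tool call to move; the robot and the scene stay as the last step left them, time stands still between calls to the robot, and variables do not carry over. Pictures are saved under pics/ and viewed, at most 10 in all, crops included, and the job is handed in when it is done.

Besides the shell and the picture viewer there is one more tool, called after "Request:" as name(argument=value, ...), one argument or row to a line, values as JSON. arm_command: Moves the arm, as the interface text tells. Its arguments: {"type":"object","properties":{"gripper":{"type":"array"},"dp":{"type":"array"},"twist":{"type":"array"}},"required":["gripper","dp","twist"]}

```bash
mkdir -p pics
cat > h.py <<'E'
from plant import *
import numpy as np, cv2
from scipy.spatial.transform import Rotation as R
def cam(name,o=None):
    c=get_calibration(name);K=np.array(c["mtx"],float)
    if "mount" in c:
        M=np.array(c["mount"],float);Rt=R.from_euler('xyz',o["tcp_rot"]).as_matrix()
        return K,Rt@M[:3,:3],Rt@M[:3,3]+np.array(o["tool_pos"])
    a=np.array(c["attitude"],float)
    Rc=a if a.shape==(3,3) else R.from_euler('xyz',a).as_matrix()
    return K,Rc,np.array(c["position"],float)
def ray(C,uv):
    K,Rc,p=C;d=Rc@np.linalg.inv(K)@np.array([uv[0],uv[1],1.]);return p,d/np.linalg.norm(d)
def atz(C,uv,z):
    p,d=ray(C,uv);return p+d*(z-p[2])/d[2]
def proj(C,X):
    K,Rc,p=C;q=K@(Rc.T@(np.array(X,float)-p));return q[:2]/q[2]
def tri(rs):
    A=np.zeros((3,3));b=np.zeros(3);
    for p,d in rs:
        P=np.eye(3)-np.outer(d,d);A+=P;b+=P@p
    return np.linalg.solve(A,b)
E
python3 - <<'E'
from h import *
o=get_obs();print(o)
for n in("scene","side","wrist"):
    im=capture(n);cv2.imwrite(f"pics/{n}0.png",im[:,:,::-1]);c=get_calibration(n);print(n,c)
a=[cv2.imread(f"pics/{n}0.png") for n in("scene","side")]
cv2.imwrite("pics/wr0.png",cv2.imread("pics/wrist0.png"))
E
```

```text
{'time': 0.0, 'joint_positions': array([ 1.08200724e+00,  3.42733624e-01,  1.52500204e+00, -2.52972988e-05,
        1.27535272e+00, -1.45959916e-01]), 'dq': array([ 1.18895541e-03, -1.20319916e-03,  1.24167600e-04,  1.43325881e-05,
       -1.38012519e-03,  6.75779010e-04]), 'tau': array([-1.14004513e-03, -4.31237090e+01, -2.44225144e+01,  7.17837154e-02,
        5.57622034e-02, -8.90174761e-05]), 'tool_pos': array([176.26309516, 494.11530935, 226.04451195]), 'tcp_rot': array([-3.14010932e+00, -1.93608253e-04,  2.79877072e+00]), 'contact_force': array([-0.41500036, -0.87164617, -0.39210018]), 'moment': array([-0.00191473, -0.01596549,  0.01704764]), 'finger_force': 0.0, 'grip_width': 91.40659903898532}
scene {'mtx': array([[443.63253659,   0.        , 256.00689904],
       [  0.        , 443.63253659, 191.22083653],
       [  0.        ,   0.        ,   1.        ]]), 'position': array([ 993.45952992, -490.49760311, 1103.77486245]), 'attitude': array([-2.48068369,  0.01718443,  0.67922356])}
side {'mtx': array([[434.88361778,   0.        , 255.59857972],
       [  0.        , 434.88361778, 195.16761644],
       [  0.        ,   0.        ,   1.        ]]), 'position': array([ 288.08685248, -856.85028132, 1216.87120889]), 'attitude': array([-2.39582086, -0.01808038, -0.24803126])}
wrist {'mtx': array([[267.61586048,   0.        , 251.44505146],
       [  0.        , 267.61586048, 192.44904324],
       [  0.        ,   0.        ,   1.        ]]), 'mount': array([[-2.09931616e-04, -9.53399637e-01, -3.01710272e-01,
         8.13301549e+01],
       [ 9.99999808e-01, -3.76169507e-04,  4.92884430e-04,
         1.01746200e+00],
       [-5.83410041e-04, -3.01710111e-01,  9.53399533e-01,
        -1.58701931e+02],
       [ 0.00000000e+00,  0.00000000e+00,  0.00000000e+00,
         1.00000000e+00]])}
```

View pics/scene0.png

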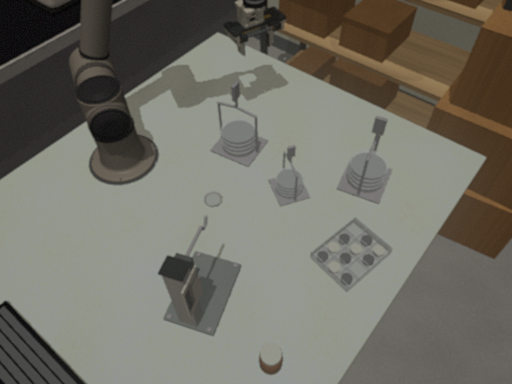

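View pics/side0.png

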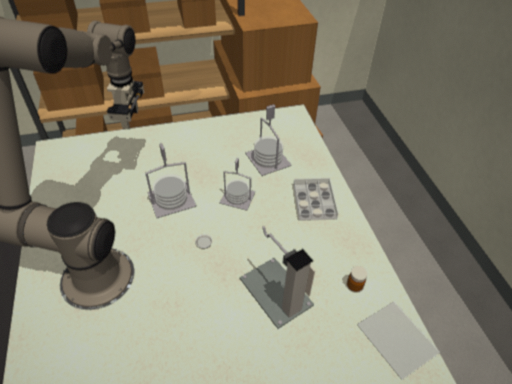

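The scene picture shows three carriers. The smallest has its base at about (289,188) and tab at (291,152) in scene, and (238,195)/(237,165) in side. The stand's hook is near scene (206,220) and side (267,232). Next I'll enlarge both for accuracy.

Run:
```python
import cv2,numpy as np
s=cv2.imread("pics/scene0.png");d=cv2.imread("pics/side0.png")
def c(im,x,y,w,h,k):
    t=cv2.resize(im[y:y+h,x:x+w],None,fx=k,fy=k,interpolation=cv2.INTER_CUBIC)
    for i in range(0,w,10): cv2.line(t,(i*k,0),(i*k,6 if i%50 else 12),(0,0,255),1)
    for j in range(0,h,10): cv2.line(t,(0,j*k),(6,j*k),(0,0,255),1)
    return t
# carriers 80x60 at x5 = 400x300 ; stand 133x100 at x3
a=c(s,250,140,80,60,5);b=c(d,200,155,80,60,5)
e=c(s,150,205,100,150,2);f=c(d,235,220,100,110,2)
st=np.zeros((300,800,3),np.uint8);st[:300,:200]=e;st[:220,200:400]=f
g=c(s,180,210,50,50,4);h=c(d,250,220,50,50,4);st[:200,400:600]=g;st[:200,600:800]=h
cv2.imwrite("pics/c1.png",np.vstack([np.hstack([a,b]),st]))
```

```text
(no output)
```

View pics/c1.png

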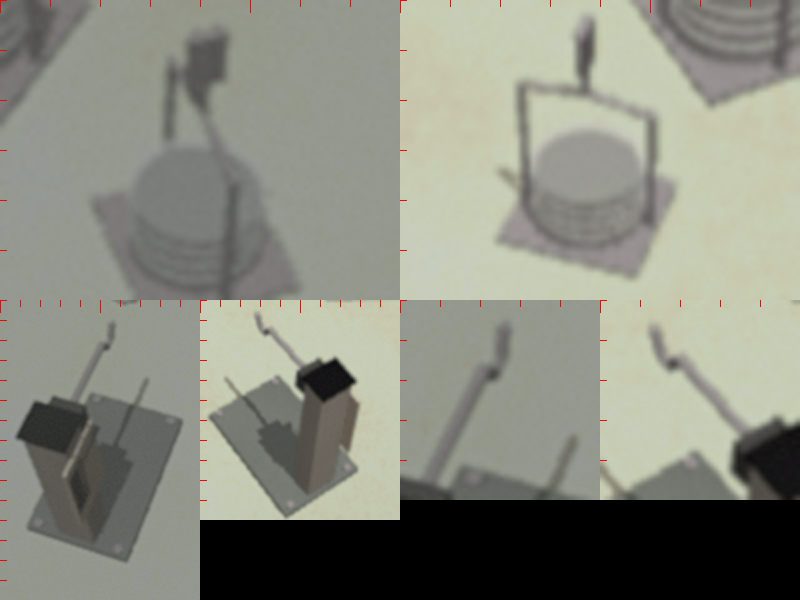

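The carrier's tab, bail ends and base corners, and the stand's base corners and hook tip, can all be read in these crops. I'll fit both poses.

```bash
cat > fit.py <<'E'
from h import *
from scipy.optimize import least_squares
S,D=cam("scene"),cam("side")
def fit(obs,x0):
    def f(p,full=False):
        c,s=np.cos(p[2]),np.sin(p[2]);r=[]
        for C,m,uv in obs:
            X=[p[0]+c*m[0]-s*m[1],p[1]+s*m[0]+c*m[1],m[2]];r.append(proj(C,X)-uv)
        return np.array(r) if full else np.ravel(r)
    b=min((least_squares(f,[*x0,a],loss='soft_l1') for a in np.arange(-3,3.2,.5)),key=lambda r:r.cost)
    return b.x,f(b.x,True).round(1).tolist(),np.linalg.inv(b.jac.T@b.jac).diagonal()**.5
def show(): 
    car=[(S,(0,0,194),(291.6,147)),(D,(0,0,194),(237,159)),(S,(0,50,120),(284.4,152.4)),(S,(0,-50,120),(296.6,176.6)),
     (D,(0,50,120),(224,171.6)),(D,(0,-50,120),(250.4,178.4)),(S,(-50,55,5),(268.4,179.6)),(D,(-50,55,5),(219.4,203.6)),(D,(-50,-55,5),(247.2,210.6)),(D,(50,-55,5),(255.4,191.4))]
    print(fit(car,(500,0)))
    st=[(S,(170,70,12),(213.5,335.5)),(S,(170,-70,12),(163.5,318.5)),(S,(-40,70,12),(241,265)),(S,(-40,-70,12),(196.5,251.5)),
     (D,(-40,-70,12),(239.5,278)),(D,(-40,70,12),(274.5,258)),(D,(170,70,12),(313,303)),(D,(170,-70,12),(278,328.5)),
     (S,(-16,0,247),(206.2,215.5)),(D,(-16,0,247),(263.7,226.5))]
    print(fit(st,(500,-200)))
show()
for n,C,uv in(("tab",S,(291.6,147)),("base",S,(289,188))):print(n,atz(C,uv,190 if n=="tab" else 5))
print(tri([ray(S,(291.6,147)),ray(D,(237,159))]),tri([ray(S,(206.2,215.5)),ray(D,(263.7,226.5))]))
print("petri",atz(S,(213,200),7),atz(D,(204,242),7))
print("c2",atz(S,(239,148),5),atz(D,(173,200),5),"c3",atz(S,(364,182),5),"box",atz(S,(351,254),20))
E
python3 fit.py
```

```text
(array([516.60372014, 233.22908424,  -5.2890655 ]), [[-0.3, 0.3], [-0.1, 0.3], [-0.1, 0.4], [-0.3, 0.5], [0.2, -0.3], [-0.0, -0.5], [-0.5, 0.4], [-0.3, -1.7], [-0.3, -1.2], [0.2, -0.6]], array([1.16900095, 1.56397712, 0.02639116]))
(array([ 523.65852543, -127.99404483,   -1.2159858 ]), [[-0.4, 0.5], [-1.2, 0.5], [0.6, -0.4], [-1.5, -0.6], [-0.3, -1.8], [-0.2, -1.9], [1.6, 0.1], [0.1, -1.4], [-0.4, 1.1], [-0.1, -0.7]], array([1.2396696 , 1.32829363, 0.009604  ]))
tab [514.52937891 237.6946323  190.        ]
base [515.67044656 236.71457696   5.        ]
[516.98598059 233.97779147 194.75522302] [ 517.52498077 -111.90580684  245.8362792 ]
petri [360.01664462  52.41090043   7.        ] [357.29450259  49.64415581   7.        ]
c2 [279.65659047 271.53158281   5.        ] [277.50444865 270.10870509   5.        ] c3 [688.17724794 402.99656017   5.        ] box [795.68052482 144.74320876  20.        ]
```

Request:
arm_command(
  gripper=[91, 91, 91, 91, 91],
  dp=[
    [-0.6, -0.26, -0.9],
    [-0.6, -0.26, -0.9],
    [-0.6, -0.26, -0.9],
    [-0.6, -0.26, -0.9],
    [-0.6, -0.26, -0.9],
  ],
  twist=[0, 0, 0, 0, 0],
)

```text
time: 0.78
tool_pos: [236.4, 438.1, 339.7]
tcp_rot: [-3.141, -0.0, 2.799]
contact_force: [1.1, 0.2, 0.8]
grip_width: 90.9
finger_force: 0.0
```

Request:
arm_command(
  gripper=[91, 91, 91, 91, 91],
  dp=[
    [-0.89, -0.26, 0],
    [-0.89, -0.26, 0],
    [-0.89, -0.26, 0],
    [-0.89, -0.26, 0],
    [-0.89, -0.26, 0],
  ],
  twist=[0, 0, 0, 0, 0],
)

```text
time: 1.4
tool_pos: [330.5, 370.1, 338.9]
tcp_rot: [-3.141, -0.0, 2.799]
contact_force: [-0.7, 0.5, -0.5]
grip_width: 91.1
finger_force: 0.0
```

Request:
arm_command(
  gripper=[91, 91, 91, 91, 91],
  dp=[
    [-0.89, -0.26, 0],
    [-0.89, -0.26, 0],
    [-0.89, -0.26, 0],
    [-0.89, -0.26, 0],
    [-0.89, -0.26, 0],
  ],
  twist=[0, 0, 0, 0, 0],
)

```text
time: 2.02
tool_pos: [424.3, 302.1, 338.9]
tcp_rot: [-3.141, -0.0, 2.799]
contact_force: [0.5, 0.8, -0.2]
grip_width: 91.1
finger_force: 0.0
```

Request:
arm_command(
  gripper=[91, 91, 91, 91, 91],
  dp=[
    [-0.89, -0.26, 0],
    [-0.89, -0.26, 0],
    [-0.89, -0.26, 0],
    [-0.89, -0.26, 0],
    [-0.89, -0.26, 0],
  ],
  twist=[0, 0, 0, 0, 0],
)

```text
time: 2.65
tool_pos: [518.8, 233.8, 339.1]
tcp_rot: [3.142, -0.0, 2.799]
contact_force: [0.5, 0.4, 0.4]
grip_width: 90.7
finger_force: 0.0
```

Request:
arm_command(
  gripper=[91, 91, 91, 91, 91],
  dp=[
    [0, 0, 0],
    [0, 0, 0],
    [0, 0, 0],
    [0, 0, 0],
    [0, 0, 0],
  ],
  twist=[1, 1, 1, 1, 1],
)

```text
time: 3.28
tool_pos: [518.4, 234.2, 339.1]
tcp_rot: [-3.142, -0.0, 2.359]
contact_force: [-1.1, 0.2, -0.7]
grip_width: 90.7
finger_force: 0.0
```

Request:
arm_command(
  gripper=[91, 91, 91, 91, 91],
  dp=[
    [0, 0, 0],
    [0, 0, 0],
    [0, 0, 0],
    [0, 0, 0],
    [0, 0, 0],
  ],
  twist=[1, 1, 1, 1, 1],
)

```text
time: 3.9
tool_pos: [518.3, 234.2, 339.1]
tcp_rot: [-3.142, -0.0, 1.923]
contact_force: [0.3, 0.4, 0.5]
grip_width: 90.8
finger_force: 0.0
```

Request:
arm_command(
  gripper=[91, 91, 91, 91, 91],
  dp=[
    [0, 0, 0],
    [0, 0, 0],
    [0, 0, 0],
    [0, 0, 0],
    [0, 0, 0],
  ],
  twist=[1, 1, 1, 1, 1],
)

```text
time: 4.53
tool_pos: [518.3, 234.2, 339.1]
tcp_rot: [-3.142, -0.0, 1.487]
contact_force: [0.1, -0.4, -0.4]
grip_width: 90.8
finger_force: 0.0
```

Request:
arm_command(
  gripper=[91, 91, 91, 91, 91],
  dp=[
    [0, 0, 0],
    [0, 0, 0],
    [0, 0, 0],
    [0, 0, 0],
    [0, 0, 0],
  ],
  twist=[1, 1, 1, 1, 1],
)

```text
time: 5.15
tool_pos: [518.3, 234.2, 339.1]
tcp_rot: [-3.141, 0.0, 1.05]
contact_force: [0.9, 0.3, 0.1]
grip_width: 90.7
finger_force: 0.0
```

Run:
```python
from h import *
o=get_obs();im=capture("wrist");print(o["time"],o["tool_pos"],o["tcp_rot"],o["contact_force"])
C=cam("wrist",o)
np.save("o1.npy",o,allow_pickle=True)
cv2.imwrite("pics/w1.png",im[:,:,::-1])
print([proj(C,(516.6,233.2,z)) for z in(194,152,128,5)])
```

```text
5.15 [518.33718812 234.20777196 339.14284212] [-3.14146684e+00  2.64417360e-05  1.05044604e+00] [0.88576431 0.28561138 0.14475933]
[array([250.21528478, 183.51348675]), array([250.33588231, 175.0217098 ]), array([250.39332352, 170.97703378]), array([250.60440521, 156.11388927])]
```

View pics/w1.png

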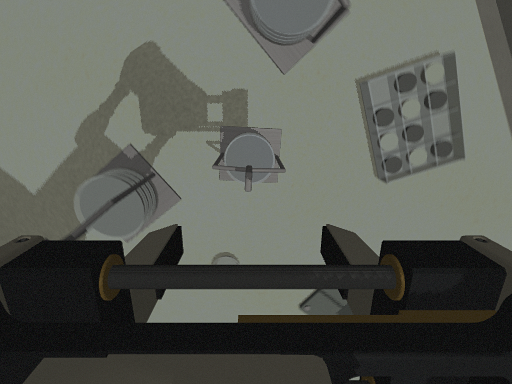

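The carrier is centred with its tab end at about (248,188) and its bail from (214,169) to (285,170). I'll zoom in once.

Run:
```python
import cv2
im=cv2.imread("pics/w1.png")[115:205,195:305];t=cv2.resize(im,None,fx=6,fy=6,interpolation=cv2.INTER_CUBIC)
t=cv2.convertScaleAbs(t,alpha=1.5)
for i in range(0,110,10):cv2.line(t,(i*6,0),(i*6,8),(0,0,255),1)
for i in range(0,90,10):cv2.line(t,(0,i*6),(8,i*6),(0,0,255),1)
cv2.imwrite("pics/w1c.png",t)
```

```text
(no output)
```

View pics/w1c.png

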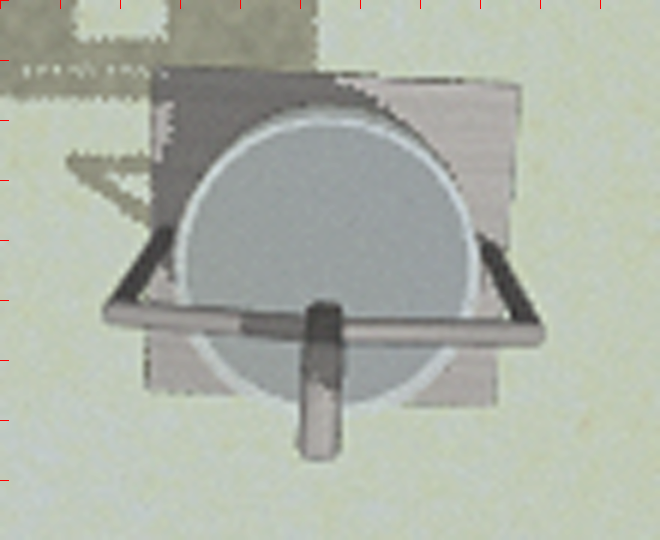

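Run:
```python
from fit import *
o=np.load("o1.npy",allow_pickle=True).item();W=cam("wrist",o)
def fc(extra):
    car=extra+[(W,(50,55,5),(220.3,126)),(W,(50,-55,5),(281.7,129)),(W,(-50,-55,5),(277.8,182.7)),(W,(-50,55,5),(219.5,180)),(W,(0,50,120),(214,167)),(W,(0,-50,120),(284.3,170.5))]
    return fit(car,(516,233))
print(fc([]))
```

```text
(array([516.60372014, 233.22908424,  -5.2890655 ]), [[-0.3, 0.3], [-0.1, 0.3], [-0.1, 0.4], [-0.3, 0.5], [0.2, -0.3], [-0.0, -0.5], [-0.5, 0.4], [-0.3, -1.7], [-0.3, -1.2], [0.2, -0.6]], array([1.16900095, 1.56397712, 0.02639116]))
(array([ 523.65852543, -127.99404483,   -1.2159858 ]), [[-0.4, 0.5], [-1.2, 0.5], [0.6, -0.4], [-1.5, -0.6], [-0.3, -1.8], [-0.2, -1.9], [1.6, 0.1], [0.1, -1.4], [-0.4, 1.1], [-0.1, -0.7]], array([1.2396696 , 1.32829363, 0.009604  ]))
tab [514.52937891 237.6946323  190.        ]
base [515.67044656 236.71457696   5.        ]
[516.98598059 233.97779147 194.75522302] [ 517.52498077 -111.90580684  245.8362792 ]
petri [360.01664462  52.41090043   7.        ] [357.29450259  49.64415581   7.        ]
c2 [279.65659047 271.53158281   5.        ] [277.50444865 270.10870509   5.        ] c3 [688.17724794 402.99656017   5.        ] box [795.68052482 144.74320876  20.        ]
(array([516.03543732, 235.32460522, -30.41366565]), [[0.1, 0.0], [-0.1, 0.1], [-0.5, -0.0], [0.2, 0.0], [0.6, 0.0], [-0.3, -0.2]], array([0.73298903, 0.70744542, 0.01088417]))
```

Request:
arm_command(
  gripper=[91, 91, 91, 91, 91],
  dp=[
    [0, 0, 0],
    [-0.02, -0.08, 0.9],
    [0, 0, 0.9],
    [0, 0, 0.9],
    [0, 0, 0.9],
  ],
  twist=[0.56, 0, 0, 0, 0],
)

```text
time: 5.82
tool_pos: [516.3, 235.0, 248.5]
tcp_rot: [3.142, -0.0, 1.006]
contact_force: [-0.5, 0.4, -0.4]
grip_width: 91.1
finger_force: 0.0
```

Request:
arm_command(
  gripper=[91, 60, 40, 40, 40],
  dp=[
    [0, 0, 0.9],
    [0, 0, 0.9],
    [0, 0, 0.9],
    [0, 0, 0.9],
    [0, 0, 0.1],
  ],
  twist=[0, 0, 0, 0, 0],
)

```text
time: 6.45
tool_pos: [515.3, 234.7, 155.2]
tcp_rot: [-3.139, 0.002, 1.005]
contact_force: [0.0, -0.2, -0.3]
grip_width: 55.8
finger_force: 0.0
```

Request:
arm_command(
  gripper=[30, 24, 18, 14, 0],
  dp=[
    [0, 0, 0],
    [0, 0, 0],
    [0, 0, 0],
    [0, 0, 0],
    [0, 0, 0],
  ],
  twist=[0, 0, 0, 0, 0],
)

```text
time: 7.08
tool_pos: [515.7, 235.4, 157.0]
tcp_rot: [-3.141, -0.0, 1.005]
contact_force: [-1.9, 1.8, 1.5]
grip_width: 8.2
finger_force: 1.2
```

Request:
arm_command(
  gripper=[0, 0, 0, 0, 0],
  dp=[
    [0, 0, 0],
    [0, 0, 0],
    [0, 0, 0],
    [0, 0, 0],
    [0, 0, 0],
  ],
  twist=[0, 0, 0, 0, 0],
)

```text
time: 7.7
tool_pos: [515.6, 235.4, 156.7]
tcp_rot: [-3.141, 0.0, 1.005]
contact_force: [-2.0, 0.4, 0.6]
grip_width: 7.8
finger_force: 30.0
```

Request:
arm_command(
  gripper=[0, 0, 0, 0, 0],
  dp=[
    [0, 0, -0.1],
    [0, 0, -0.2],
    [0, 0, -0.3],
    [0, 0, -0.4],
    [0, 0, -0.5],
  ],
  twist=[0, 0, 0, 0, 0],
)

```text
time: 8.32
tool_pos: [515.8, 235.3, 195.1]
tcp_rot: [3.142, -0.0, 1.005]
contact_force: [-0.2, 0.4, -6.7]
grip_width: 7.9
finger_force: 30.0
```

Request:
arm_command(
  gripper=[0, 0, 0, 0, 0],
  dp=[
    [0, 0, -0.8],
    [0, 0, -0.9],
    [0, 0, -0.9],
    [0, 0, -0.8],
    [0, 0, -0.5],
  ],
  twist=[0, 0, 0, 0, 0],
)

```text
time: 8.95
tool_pos: [516.0, 235.4, 293.6]
tcp_rot: [3.14, -0.002, 1.005]
contact_force: [0.4, 0.7, -5.7]
grip_width: 7.6
finger_force: 30.0
```

Request:
arm_command(
  gripper=[0, 0, 0, 0, 0],
  dp=[
    [-0.2, 0.1, 0],
    [-0.4, 0.2, 0],
    [-0.5, 0.25, 0],
    [-0.6, 0.3, 0],
    [-0.6, 0.3, 0],
  ],
  twist=[0, 0, 0, 0, 0],
)

```text
time: 9.57
tool_pos: [509.0, 169.9, 291.6]
tcp_rot: [-3.141, 0.0, 1.004]
contact_force: [0.4, -0.0, -6.5]
grip_width: 7.9
finger_force: 30.0
```

Run:
```python
from h import *
f=[]
for i in range(6): im=capture("wrist" if i<5 else "side");o=get_obs();f.append(o["contact_force"])
print(o["time"],o["tool_pos"],o["tcp_rot"],np.mean(f,0),o["moment"],o["grip_width"])
cv2.imwrite("pics/w2.png",im[:,:,::-1])
```

```text
9.875 [509.24561833 171.66837648 291.78319678] [-3.14149234e+00 -6.03066013e-04  1.00472472e+00] [-0.61491661 -0.37122755 -5.79380449] [-0.03984884  0.11119691  0.0263457 ] 7.762559326454162
```

Request:
arm_command(
  gripper=[0, 0, 0, 0, 0],
  dp=[
    [-0.4, 0.2, 0],
    [-0.7, 0.4, 0],
    [-0.9, 0.5, 0],
    [-0.9, 0.5, 0],
    [-0.9, 0.5, 0],
  ],
  twist=[0, 0, 0, 0, 0],
)

```text
time: 10.5
tool_pos: [502.3, 61.9, 291.7]
tcp_rot: [3.141, 0.0, 1.005]
contact_force: [0.2, 0.7, -6.6]
grip_width: 7.6
finger_force: 30.0
```

Request:
arm_command(
  gripper=[0, 0, 0, 0, 0],
  dp=[
    [-0.9, 0.5, 0],
    [-0.9, 0.5, 0],
    [-0.9, 0.4, 0],
    [-0.7, 0.35, 0],
    [-0.4, 0.2, 0],
  ],
  twist=[0, 0, 0, 0, 0],
)

```text
time: 11.12
tool_pos: [492.5, -44.4, 291.7]
tcp_rot: [3.141, 0.0, 1.004]
contact_force: [0.3, 1.3, -5.6]
grip_width: 7.5
finger_force: 30.0
```

Request:
arm_command(
  gripper=[0, 0, 0, 0, 0],
  dp=[
    [0, 0, 0],
    [0, 0, 0],
    [0, 0, 0],
    [0, 0, 0],
    [0, 0, 0],
  ],
  twist=[-0.4, -0.8, -0.9, -0.9, -0.9],
)

```text
time: 11.75
tool_pos: [492.8, -42.3, 291.7]
tcp_rot: [-3.142, -0.001, 1.35]
contact_force: [-0.6, -0.4, -6.3]
grip_width: 7.5
finger_force: 30.0
```

Request:
arm_command(
  gripper=[0, 0, 0, 0, 0],
  dp=[
    [0, 0, 0],
    [0, 0, 0],
    [0, 0, 0],
    [0, 0, 0],
    [0, 0, 0],
  ],
  twist=[-0.9, -0.9, -0.9, -0.9, -0.9],
)

```text
time: 12.38
tool_pos: [492.8, -42.3, 291.7]
tcp_rot: [3.141, -0.001, 1.743]
contact_force: [0.8, 0.1, -6.0]
grip_width: 7.9
finger_force: 30.0
```

Request:
arm_command(
  gripper=[0, 0, 0, 0, 0],
  dp=[
    [0, 0, 0],
    [0, 0, 0],
    [0, 0, 0],
    [0, 0, 0],
    [0, 0, 0],
  ],
  twist=[-0.9, -0.7, -0.5, 0, 0],
)

```text
time: 13.0
tool_pos: [492.8, -42.8, 291.7]
tcp_rot: [3.141, -0.0, 1.921]
contact_force: [-0.0, -0.1, -6.0]
grip_width: 7.5
finger_force: 30.0
```

Run:
```python
from h import *
o=get_obs();w=capture("wrist");s=capture("scene");d=capture("side")
print(o["time"],o["tool_pos"],o["tcp_rot"],o["contact_force"],o["moment"])
np.save("o2.npy",o,allow_pickle=True)
for n,i in(("w3",w),("s3",s),("d3",d)):cv2.imwrite(f"pics/{n}.png",i[:,:,::-1])
W,S,D=cam("wrist",o),cam("scene"),cam("side")
T=(517.9,-112.5,243)
for C in(W,S,D):print(proj(C,T),proj(C,(523.7,-128,232)),proj(C,o["tool_pos"]-[0,0,29]))
def c(im,C,w,h,k,P):
    x,y=(proj(C,P)-[w/2,h/2]).astype(int);x=max(x,0);y=max(y,0);print("crop",x,y)
    t=cv2.resize(im[y:y+h,x:x+w,::-1],(w*k,h*k),interpolation=cv2.INTER_CUBIC)
    for i in range(0,w,10): cv2.line(t,(i*k,0),(i*k,6),(0,0,255),1)
    for j in range(0,h,10): cv2.line(t,(0,j*k),(6,j*k),(0,0,255),1)
    return t
q=[c(s,S,80,60,5,(508,-80,240)),c(d,D,80,60,5,(508,-80,240))]
ww=w[40:340,56:456,::-1]
z=cv2.resize(w[:,:,::-1],(400,300))
cv2.imwrite("pics/m3.png",np.vstack([np.hstack(q),np.hstack([z,ww])]))
```

```text
13.0 [492.75254959 -42.84835088 291.71140254] [ 3.14144602e+00 -2.26725132e-04  1.92121294e+00] [-0.02100117 -0.05889775 -5.9759443 ] [-0.0616155   0.02614653  0.00163475]
[249.83214011 287.17840571] [250.04869075 294.3736317 ] [249.89908346 221.3058863 ]
[206.02523672 217.40252611] [203.84404839 225.58289562] [217.15376599 188.76906396]
[263.44239962 226.53665066] [266.67807471 232.71128953] [249.20270643 205.69999785]
crop 172 177
crop 217 189
```

View pics/m3.png

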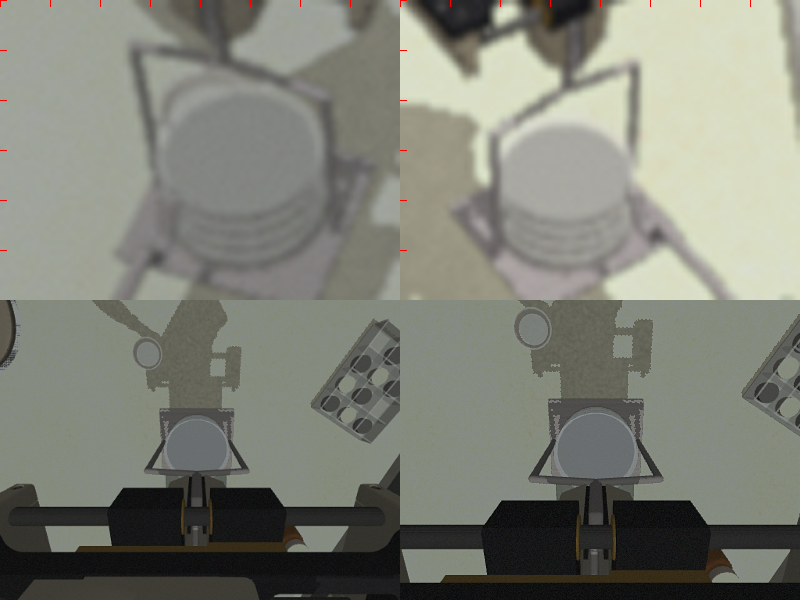

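The carrier hangs upright with its bail peak at scene (216.4,189.6) and side (250.6,206.4). The hook's bend is visible at scene (203,229). I'll check the offset to the seat.

```bash
python3 - <<'E' | tail -3
from fit import *
o=np.load("o2.npy",allow_pickle=True).item()
p=tri([ray(S,(216.4,189.6)),ray(D,(250.6,206.4))]);tip=tri([ray(S,(206.2,215.8)),ray(D,(263.7,226.8))])
e1=tri([ray(S,(199,186.6)),ray(D,(236,215.4))]);e2=tri([ray(S,(237,196.6)),ray(D,(264,202))])
print(p,tip,"ends",e1,e2,"yaw",np.arctan2(*(e2-e1)[[1,0]]))
u=np.array([np.cos(-1.216),np.sin(-1.216)]);v=np.array([-u[1],u[0]])
for b in(p[:2],(e1+e2)[:2]/2,o["tool_pos"][:2]):
    d=np.array([523.7,-128])-b;print("to seat along stand x,y",d@u,d@v,end=' | ')
E
```

```text
c2 [279.65659047 271.53158281   5.        ] [277.50444865 270.10870509   5.        ] c3 [688.17724794 402.99656017   5.        ] box [795.68052482 144.74320876  20.        ]
[495.29104597 -48.21183607 265.79194552] [ 517.50271761 -112.06805172  244.71149906] ends [448.54266605 -61.71873533 253.99017062] [541.19325717 -27.22139545 251.82516358] yaw 0.3564348606470351
to seat along stand x,y 84.68799194533024 -1.0787923971655724 | to seat along stand x,y 88.34369415387023 -1.9819477196557536 | to seat along stand x,y 90.59929668078695 -0.56167196506411 |
```

Request:
arm_command(
  gripper=[0, 0, 0, 0, 0],
  dp=[
    [-0.2, -0.03, 0],
    [-0.4, 0, 0],
    [-0.5, 0, 0],
    [-0.5, 0, 0],
    [-0.4, 0, 0],
  ],
  twist=[0, 0, 0, 0, 0],
)

```text
time: 13.78
tool_pos: [509.5, -91.7, 291.5]
tcp_rot: [-3.141, -0.0, 1.92]
contact_force: [-0.0, 0.4, -6.4]
grip_width: 8.0
finger_force: 30.0
```

Request:
arm_command(
  gripper=[0, 0, 0, 0, 0],
  dp=[
    [-0.4, 0, 0],
    [-0.4, 0, 0],
    [-0.4, 0, 0],
    [-0.25, 0, 0],
    [-0.1, 0, 0],
  ],
  twist=[0, 0, 0, 0, 0],
)

```text
time: 14.4
tool_pos: [522.5, -127.3, 291.6]
tcp_rot: [-3.142, -0.0, 1.921]
contact_force: [-0.2, 0.3, -5.3]
grip_width: 7.6
finger_force: 30.0
```

Run:
```python
from h import *
s=capture("scene");d=capture("side");o=get_obs()
print(o["time"],o["tool_pos"],o["tcp_rot"],o["contact_force"],o["moment"])
S,D=cam("scene"),cam("side");P=(523,-126,235)
def c(im,C,w,h,k):
    x,y=(proj(C,P)-[w/2,h/2]).astype(int);print("crop",x,y)
    t=cv2.resize(im[y:y+h,x:x+w,::-1],(w*k,h*k),interpolation=cv2.INTER_CUBIC);t=cv2.convertScaleAbs(t,alpha=1.4)
    for i in range(0,w,10): cv2.line(t,(i*k,0),(i*k,6),(0,0,255),1)
    for j in range(0,h,10): cv2.line(t,(0,j*k),(6,j*k),(0,0,255),1)
    return t
cv2.imwrite("pics/m4.png",np.hstack([c(s,S,66,80,6),c(d,D,66,80,6)]))
```

```text
14.5 [ 522.45951004 -127.0370987   291.64137043] [-3.14158798e+00 -2.49908118e-04  1.92072574e+00] [-0.43656556 -0.38452193 -5.9866283 ] [-0.13009951 -0.00705162 -0.0218182 ]
crop 171 184
crop 233 191
```

View pics/m4.png

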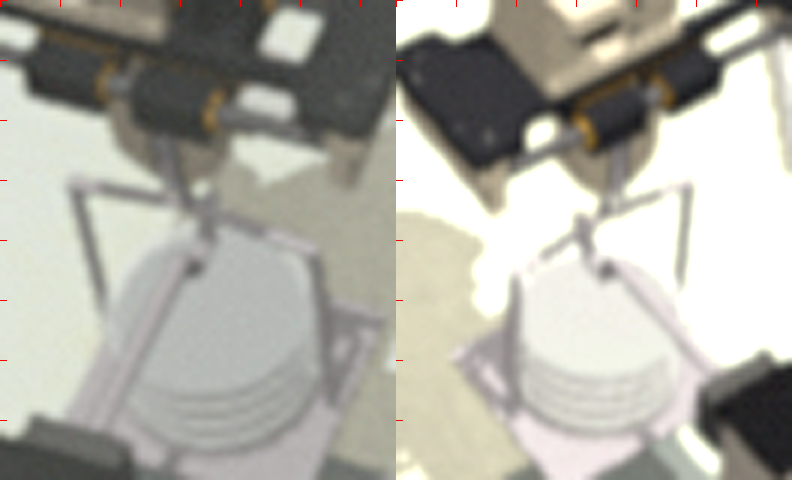

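Request:
arm_command(
  gripper=[0, 0, 0, 0, 0],
  dp=[
    [0, 0, 0.08],
    [0, 0, 0.08],
    [0, 0, 0.08],
    [0, 0, 0.08],
    [0, 0, 0.08],
  ],
  twist=[0, 0, 0, 0, 0],
)

```text
time: 15.12
tool_pos: [522.5, -126.9, 281.6]
tcp_rot: [3.142, -0.0, 1.921]
contact_force: [-0.1, -0.1, -5.7]
grip_width: 7.8
finger_force: 30.0
```

Request:
arm_command(
  gripper=[0, 0, 0, 0, 0],
  dp=[
    [0, 0, 0.08],
    [0, 0, 0.08],
    [0, 0, 0.08],
    [0, 0, 0.08],
    [0, 0, 0.08],
  ],
  twist=[0, 0, 0, 0, 0],
)

```text
time: 15.75
tool_pos: [522.5, -126.9, 271.6]
tcp_rot: [3.141, -0.0, 1.921]
contact_force: [0.2, 0.7, -5.6]
grip_width: 7.6
finger_force: 30.0
```

Request:
arm_command(
  gripper=[0, 0, 0, 0, 0],
  dp=[
    [0, 0, 0.08],
    [0, 0, 0.08],
    [0, 0, 0.08],
    [0, 0, 0.08],
    [0, 0, 0.08],
  ],
  twist=[0, 0, 0, 0, 0],
)

```text
time: 16.38
tool_pos: [522.4, -126.9, 261.6]
tcp_rot: [3.142, -0.0, 1.921]
contact_force: [-0.1, 0.4, -6.0]
grip_width: 8.2
finger_force: 30.0
```

Request:
arm_command(
  gripper=[0, 0, 0, 0, 0],
  dp=[
    [0, 0, 0.08],
    [0, 0, 0.08],
    [0, 0, 0.08],
    [0, 0, 0.08],
    [0, 0, 0.08],
  ],
  twist=[0, 0, 0, 0, 0],
)

```text
time: 17.0
tool_pos: [522.5, -126.9, 251.7]
tcp_rot: [3.141, 0.0, 1.921]
contact_force: [-0.8, -0.5, -3.6]
grip_width: 8.2
finger_force: 30.0
```

Request:
arm_command(
  gripper=[0, 0, 0, 0, 0],
  dp=[
    [0, 0, 0.08],
    [0, 0, 0.08],
    [0, 0, 0.08],
    [0, 0, 0.08],
    [0, 0, 0.08],
  ],
  twist=[0, 0, 0, 0, 0],
)

```text
time: 17.62
tool_pos: [522.5, -126.9, 241.6]
tcp_rot: [3.141, 0.0, 1.921]
contact_force: [0.2, 0.4, -4.7]
grip_width: 7.9
finger_force: 30.0
```

```bash
cat > f.py <<'E'
from h import *
f=[];m=[]
for i in range(10): capture("wrist");o=get_obs();f.append(o["contact_force"]);m.append(o["moment"])
print(o["time"],o["tool_pos"],np.mean(f,0),np.std(f,0),np.mean(m,0))
E
python3 f.py
```

```text
18.125 [ 522.48136688 -126.93026279  241.77272981] [ 0.15559635 -0.13616561 -4.01476722] [0.33644314 0.41440968 0.36052335] [-0.06360752  0.04765745 -0.01914628]
```

Request:
arm_command(
  gripper=[0, 0, 0, 0, 0],
  dp=[
    [0, 0, 0.08],
    [0, 0, 0.08],
    [0, 0, 0.08],
    [0, 0, 0.08],
    [0, 0, 0.08],
  ],
  twist=[0, 0, 0, 0, 0],
)

```text
time: 18.75
tool_pos: [522.5, -127.0, 231.6]
tcp_rot: [3.141, 0.0, 1.921]
contact_force: [0.1, -0.5, -3.6]
grip_width: 7.5
finger_force: 30.0
```

Request:
arm_command(
  gripper=[0, 0, 0, 0, 0],
  dp=[
    [0, 0, 0.08],
    [0, 0, 0.08],
    [0, 0, 0.08],
    [0, 0, 0.08],
    [0, 0, 0.08],
  ],
  twist=[0, 0, 0, 0, 0],
)

```text
time: 19.38
tool_pos: [522.5, -127.0, 221.7]
tcp_rot: [3.141, 0.0, 1.921]
contact_force: [-1.2, 0.2, -1.6]
grip_width: 7.6
finger_force: 30.0
```

Request:
arm_command(
  gripper=[0, 0, 0, 0, 0],
  dp=[
    [0, 0, 0.08],
    [0, 0, 0.08],
    [0, 0, 0.08],
    [0, 0, 0.06],
    [0, 0, 0.04],
  ],
  twist=[0, 0, 0, 0, 0],
)

```text
time: 20.0
tool_pos: [522.5, -127.0, 213.2]
tcp_rot: [3.141, 0.0, 1.921]
contact_force: [-0.2, 0.1, -1.8]
grip_width: 7.7
finger_force: 30.0
```

```bash
sed -i 's/range(10)/range(40)/' f.py; python3 f.py
```

```text
22.0 [ 522.46676526 -126.9344559   213.19700039] [ 0.30022166  0.15915789 -1.15592182] [0.65372583 0.45772766 0.49258101] [-0.07602588 -0.02113294 -0.00388608]
```

Request:
arm_command(
  gripper=[0, 0, 0, 0, 0],
  dp=[
    [0, 0, 0.08],
    [0, 0, 0.08],
    [0, 0, 0.08],
    [0, 0, 0.08],
    [0, 0, 0.06],
  ],
  twist=[0, 0, 0, 0, 0],
)

```text
time: 22.62
tool_pos: [522.5, -126.9, 203.6]
tcp_rot: [3.141, -0.0, 1.921]
contact_force: [0.3, 0.1, -1.4]
grip_width: 7.8
finger_force: 30.0
```

Request:
arm_command(
  gripper=[0, 0, 0, 0, 0],
  dp=[
    [0, 0, 0.05],
    [0, 0, 0.03],
    [0, 0, 0],
    [0, 0, 0],
    [0, 0, 0],
  ],
  twist=[0, 0, 0, 0, 0],
)

```text
time: 23.25
tool_pos: [522.5, -126.9, 201.8]
tcp_rot: [3.141, 0.0, 1.921]
contact_force: [0.2, 0.9, -0.8]
grip_width: 7.6
finger_force: 30.0
```

```bash
sed -i 's/range(40)/range(60)/' f.py; python3 f.py
```

```text
26.25 [ 522.44181423 -126.94578632  201.69418054] [ 0.63621133 -0.09599069 -0.08751843] [0.49958575 0.46393192 0.45812102] [-0.11553782 -0.09103301 -0.00129657]
```

Request:
arm_command(
  gripper=[0, 0, 0, 0, 0],
  dp=[
    [0, 0.02, 0.015],
    [0, 0.02, 0.015],
    [0, 0.02, 0],
    [0, 0, 0],
    [0, 0, 0],
  ],
  twist=[0, 0, 0, 0, 0],
)

```text
time: 26.88
tool_pos: [523.4, -126.5, 200.8]
tcp_rot: [-3.141, -0.0, 1.921]
contact_force: [-4.8, -2.9, 1.1]
grip_width: 7.6
finger_force: 30.0
```

```bash
sed -i 's/range(60)/range(20)/' f.py; python3 f.py
```

```text
27.875 [ 523.4540443  -126.48749984  200.85368608] [-4.41347391 -2.48508237  0.16067207] [0.54426093 0.47045025 0.62021872] [-0.59683316  1.00493521 -0.00609806]
```

Request:
arm_command(
  gripper=[0, 0, 0, 0, 0],
  dp=[
    [0, -0.013, 0],
    [0, -0.012, -0.01],
    [0, -0.012, 0],
    [0, 0, 0],
    [0, 0, 0],
  ],
  twist=[0, 0, 0, 0, 0],
)

```text
time: 28.5
tool_pos: [523.2, -126.6, 201.3]
tcp_rot: [3.141, -0.0, 1.921]
contact_force: [-1.5, -0.3, 0.1]
grip_width: 8.1
finger_force: 30.0
```

```bash
python3 f.py
```

```text
29.5 [ 523.08879805 -126.68847458  201.22918824] [-1.03433458 -0.24645749 -0.00553416] [0.60846761 0.64923957 0.52774033] [-1.04697787e-01  2.86557874e-01  1.77082792e-04]
```

Request:
arm_command(
  gripper=[0, 0, 0, 0, 0],
  dp=[
    [0, -0.008, 0],
    [0, 0, 0],
    [0, 0, 0],
    [0, 0, 0],
    [0, 0, 0],
  ],
  twist=[0, 0, 0, 0, 0],
)

```text
time: 30.12
tool_pos: [523.0, -126.8, 201.3]
tcp_rot: [3.141, 0.0, 1.921]
contact_force: [1.3, 1.4, -0.2]
grip_width: 8.1
finger_force: 30.0
```

```bash
python3 f.py
```

```text
31.125 [ 522.85975104 -126.78347773  201.21912116] [1.61922047 1.00193111 0.03726035] [0.67376648 0.38502809 0.41996799] [ 0.15730296 -0.30180716  0.00111432]
```

Request:
arm_command(
  gripper=[0, 0, 0, 0, 0],
  dp=[
    [0, 0.005, 0],
    [0, 0, 0],
    [0, 0, 0],
    [0, 0, 0],
    [0, 0, 0],
  ],
  twist=[0, 0, 0, 0, 0],
)

```text
time: 31.75
tool_pos: [522.9, -126.7, 201.2]
tcp_rot: [3.142, -0.0, 1.921]
contact_force: [0.7, 0.8, 0.6]
grip_width: 7.9
finger_force: 30.0
```

```bash
sed -i 's/range(20)/range(10)/' f.py; python3 f.py
```

```text
32.25 [ 522.91031653 -126.76375247  201.20151451] [1.74054575 1.12431257 0.27750528] [0.5016929  0.43924539 0.29695507] [ 0.12710901 -0.30856282  0.00680707]
```

Request:
arm_command(
  gripper=[0, 0, 0, 0, 0],
  dp=[
    [0, 0.006, 0],
    [0, 0, 0],
    [0, 0, 0],
    [0, 0, 0],
    [0, 0, 0],
  ],
  twist=[0, 0, 0, 0, 0],
)

```text
time: 32.88
tool_pos: [523.0, -126.7, 201.2]
tcp_rot: [-3.141, -0.0, 1.921]
contact_force: [1.4, -0.6, -0.7]
grip_width: 8.0
finger_force: 30.0
```

```bash
python3 f.py
```

```text
Traceback (most recent call last):
  File "f.py", line 3, in <module>
    for i in range(10): capture("wrist");o=get_obs();f.append(o["contact_force"]);m.append(o["moment"])
                        ~~~~~~~^^^^^^^^^
ValueError: 200 camera calls are used up
```

Request:
arm_command(
  gripper=[0, 0, 0, 0, 0],
  dp=[
    [0, 0.003, 0],
    [0, 0, 0],
    [0, 0, 0],
    [0, 0, 0],
    [0, 0, 0],
  ],
  twist=[0, 0, 0, 0, 0],
)

```text
time: 33.75
tool_pos: [523.1, -126.7, 201.2]
tcp_rot: [-3.141, -0.0, 1.921]
contact_force: [-0.6, -0.2, -0.1]
grip_width: 7.9
finger_force: 30.0
```

Request:
arm_command(
  gripper=[0, 0, 0, 0, 0],
  dp=[
    [0, 0, 0],
    [0, 0, 0],
    [0, 0, 0],
    [0, 0, 0],
    [0, 0, 0],
  ],
  twist=[0, 0, 0, 0, 0],
)

```text
time: 34.38
tool_pos: [523.1, -126.7, 201.2]
tcp_rot: [-3.142, -0.0, 1.921]
contact_force: [-0.5, -0.1, -0.1]
grip_width: 7.5
finger_force: 30.0
```

```bash
python3 -c "
from plant import *
o=get_obs();print(o['time'],o['tool_pos'],o['contact_force'],o['moment'],o['tcp_rot'])"
```

```text
34.375 [ 523.07130045 -126.66360383  201.17615457] [-0.52401627 -0.13619826 -0.07203324] [-0.10087812  0.162908   -0.05888656] [-3.14152247e+00 -1.41237640e-04  1.92092185e+00]
```

Request:
arm_command(
  gripper=[8, 8.5, 9, 10, 11],
  dp=[
    [0, 0, 0],
    [0, 0, 0],
    [0, 0, 0],
    [0, 0, 0],
    [0, 0, 0],
  ],
  twist=[0, 0, 0, 0, 0],
)

```text
time: 35.0
tool_pos: [523.2, -126.7, 201.2]
tcp_rot: [3.141, -0.0, 1.921]
contact_force: [0.1, 0.1, 0.0]
grip_width: 10.8
finger_force: 0.0
```

Request:
arm_command(
  gripper=[14, 18, 24, 32, 40],
  dp=[
    [0, 0, 0],
    [0, 0, 0],
    [0, 0, 0],
    [0, 0, 0],
    [0, 0, 0],
  ],
  twist=[0, 0, 0, 0, 0],
)

```text
time: 35.62
tool_pos: [523.1, -126.7, 201.2]
tcp_rot: [3.141, -0.0, 1.921]
contact_force: [0.6, -0.3, 0.4]
grip_width: 37.1
finger_force: 0.0
```

Request:
arm_command(
  gripper=[44, 44, 44, 44, 44],
  dp=[
    [0, 0, 0],
    [0, 0, 0],
    [0, 0, 0],
    [0, 0, 0],
    [0, 0, 0],
  ],
  twist=[0, 0, 0, 0, 0],
)

```text
time: 36.25
tool_pos: [523.1, -126.7, 201.2]
tcp_rot: [3.142, -0.0, 1.921]
contact_force: [0.1, 1.1, -0.1]
grip_width: 43.9
finger_force: 0.0
```

Request:
arm_command(
  gripper=[44, 44, 44, 44, 44],
  dp=[
    [0, 0, -0.2],
    [0, 0, -0.4],
    [0, 0, -0.5],
    [0, 0, -0.5],
    [0, 0, -0.5],
  ],
  twist=[0, 0, 0, 0, 0],
)

```text
time: 36.88
tool_pos: [523.2, -126.7, 254.9]
tcp_rot: [3.141, 0.0, 1.921]
contact_force: [1.3, -0.2, 0.4]
grip_width: 44.2
finger_force: 0.0
```

Request:
arm_command(
  gripper=[44, 44, 44, 44, 44],
  dp=[
    [0, 0, -0.7],
    [0, 0, -0.8],
    [0, 0, -0.8],
    [0, 0, -0.6],
    [0, 0, -0.3],
  ],
  twist=[0, 0, 0, 0, 0],
)

```text
time: 37.5
tool_pos: [523.3, -126.8, 335.0]
tcp_rot: [3.14, 0.001, 1.921]
contact_force: [0.1, -0.2, 0.0]
grip_width: 44.1
finger_force: 0.0
```

Request:
arm_command(
  gripper=[44, 44, 44, 44, 44],
  dp=[
    [0, 0, 0],
    [0, 0, 0],
    [0, 0, 0],
    [0, 0, 0],
    [0, 0, 0],
  ],
  twist=[0, 0, 0, 0, 0],
)

```text
time: 38.12
tool_pos: [523.1, -126.7, 333.6]
tcp_rot: [-3.141, -0.0, 1.921]
contact_force: [0.7, -0.6, 0.7]
grip_width: 44.4
finger_force: 0.0
```

Request:
arm_command(
  gripper=[44, 44, 44, 44, 44],
  dp=[
    [0, 0, 0],
    [0, 0, 0],
    [0, 0, 0],
    [0, 0, 0],
    [0, 0, 0],
  ],
  twist=[0, 0, 0, 0, 0],
)

```text
time: 38.75
tool_pos: [523.1, -126.7, 333.7]
tcp_rot: [3.141, -0.0, 1.921]
contact_force: [0.1, -0.9, -0.5]
grip_width: 44.1
finger_force: 0.0
```

Request:
arm_command(
  gripper=[44, 44, 44, 44, 44],
  dp=[
    [0, 0, 0],
    [0, 0, 0],
    [0, 0, 0],
    [0, 0, 0],
    [0, 0, 0],
  ],
  twist=[0, 0, 0, 0, 0],
)

```text
time: 39.38
tool_pos: [523.1, -126.7, 333.7]
tcp_rot: [3.142, -0.0, 1.921]
contact_force: [-1.0, 0.7, -0.0]
grip_width: 44.0
finger_force: 0.0
```

Request:
arm_command(
  gripper=[44, 44, 44, 44, 44],
  dp=[
    [0, 0, 0],
    [0, 0, 0],
    [0, 0, 0],
    [0, 0, 0],
    [0, 0, 0],
  ],
  twist=[0, 0, 0, 0, 0],
)

```text
time: 40.0
tool_pos: [523.1, -126.7, 333.7]
tcp_rot: [3.141, -0.0, 1.921]
contact_force: [0.3, -0.6, 0.1]
grip_width: 44.1
finger_force: 0.0
```

Request:
arm_command(
  gripper=[44, 44, 44, 44, 44],
  dp=[
    [0, 0, 0],
    [0, 0, 0],
    [0, 0, 0],
    [0, 0, 0],
    [0, 0, 0],
  ],
  twist=[0, 0, 0, 0, 0],
)

```text
time: 40.62
tool_pos: [523.1, -126.7, 333.7]
tcp_rot: [3.142, -0.0, 1.921]
contact_force: [-0.3, 0.2, 0.3]
grip_width: 43.9
finger_force: 0.0
```

Request:
arm_command(
  gripper=[44, 44, 44, 44, 44],
  dp=[
    [0, 0, 0],
    [0, 0, 0],
    [0, 0, 0],
    [0, 0, 0],
    [0, 0, 0],
  ],
  twist=[0, 0, 0, 0, 0],
)

```text
time: 41.25
tool_pos: [523.1, -126.7, 333.7]
tcp_rot: [3.141, 0.0, 1.921]
contact_force: [1.3, -0.4, 0.7]
grip_width: 44.1
finger_force: 0.0
```

Request:
arm_command(
  gripper=[44, 44, 44, 44, 44],
  dp=[
    [0, 0, 0],
    [0, 0, 0],
    [0, 0, 0],
    [0, 0, 0],
    [0, 0, 0],
  ],
  twist=[0, 0, 0, 0, 0],
)

```text
time: 41.88
tool_pos: [523.1, -126.7, 333.7]
tcp_rot: [3.142, -0.0, 1.921]
contact_force: [-0.3, 0.0, -1.1]
grip_width: 44.1
finger_force: 0.0
```

```bash
python3 -c "
from plant import *
print(close_job())"
```

```text
the job is handed in; nothing more can be done
None
```

The carrier was hung in the hook, lowered until the wrist felt almost no load (within about 0.1 N), released, and the job handed in at about 42 s; with the 200 camera calls used up, its final rest was not checked by picture and no verdict came back.

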